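Press a sealed microplate home in the mixer

TASK

A sealed 96-well plate is standing up on the lift pins of the microplate mixer. Take the hand press from its tray and with its flat sole push the plate slowly and gently down, squarely and level all the way, until it is fully down on the heating block and both spring catches hold it there; then stand the press back in its tray. Leave the tube racks where they are.

Things in the scene. Friction and masses are not known exactly. Their poses are not given: they have to be found in the camera images.
- press: Hand press: flat aluminium sole 66 mm (its x) by 100 mm (its y), 12 mm thick with black rubber underside, a 20 mm round stem, and on it an upright blue grip block 24 mm (x) by 60 mm (y), 36 to 78 mm above the underside: take it across the 24 mm. 0.26 to 0.42 kg. Origin at the centre of the underside, z up. Starts standing in the tray, its y along the tray's y within 5 degrees.
- tray: Shallow steel tray, fixed to the bench, 102 mm (x) by 138 mm (y) outside, walls 3 mm thick and 10 mm high, floor 3 mm thick. Origin at the centre of its underside, z up. The press belongs about central in it, flat on the floor (press origin 3 mm above tray origin), long side along the tray's long side.
- mixer: Microplate mixer: white housing 250 mm (its x) by 205 mm (its y), blue control panel on its -x face, fixed. Origin at the centre of its underside, z up. The deck on top (top face z = 105 mm) carries the plate nest, centred at x = +20 mm: eight grey guide lugs up to z = 131 mm leave the plate 1 mm of play; four sprung lift pins push it up with 5 N, rising to 7 to 9 N at the bottom.
- plate: 96-well plate, white plastic with dark red wells and a sealed flat top, 85.5 mm (its x) by 127.8 mm (its y) over the foot flange, upper body 78.5 by 120.8 mm, 14.4 mm tall, 90 g. Origin at the centre of its underside, z up. Starts level on the lift pins, axes along the mixer's. To be pushed only with the press; tipping it over 2 degrees or bearing on it with over 20 N harms it.
- orange_rack: Orange tube rack, 62 x 62 mm, 50 mm tall, with purple-capped tubes up to 86 mm; loose. Origin at the centre of its underside. Bystander.
- blue_rack: Blue tube rack, 62 x 62 mm, 50 mm tall, one purple-capped tube up to 86 mm; loose. Origin at the centre of its underside. Bystander.
- purple_rack: Low purple rack, 85 x 125 mm, 45 mm tall; loose. Origin at the centre of its underside. Bystander.
- nest (a point): Centre of the raised plate's underside, 127 mm above the mixer's. Under it is the dark heating block, the hard stop; blocks differ: the travel is 10 to 18 mm, not measured, to be felt. Orange spring catches at the short sides add up to 4 N, then snap over the plate's 2.5 mm foot in the last 1 mm. 15 N on the press is plenty; meeting the block faster than 10 mm/s can jolt past 20 N.
There are look-alikes about, which are no part of the job. What is shaped like the plate but green is not meant.

How it is judged:
On the way, in this order (a step that is already met when the one before it is completed fails the run):
1. the press is lifted out of its tray (height (world z) of press above 0.05 m), for 0.1 s.
2. the press pushes the plate home: on the block, level (contact force between press and plate above 5 N and contact force between plate and heating_block_c0 above 2 N and angle between plate's own z axis and vertical below 0.015 rad), for 0.1 s.
At the end, for the whole second after the job is handed in: The plate stays down in the nest, held by both catches: its underside lower than 120 mm above the mixer's underside and level within 0.015 rad. The press stands at rest on the tray's floor (within 2 mm), upright within 0.03 rad, its centre within 20 mm of the tray's (z of plate in the frame of mixer below 0.12 m and angle between plate's own z axis and vertical below 0.015 rad and horizontal distance between press and tray below 0.02 m and z of press in the frame of tray below 0.005 m and angle between press's own z axis and vertical below 0.03 rad and linear speed of each of press, plate below 0.01 m/s); the robot touches nothing.
It fails at once if the press bears on the plate with more than 20 N (contact force between press and plate above 20 N).
It fails at once if the plate tips by more than 0.04 rad (angle between plate's own z axis and vertical above 0.04 rad).
It fails at once if the robot itself touches the plate (contact force between any of the fingers, the arm and plate above 0.5 N).
It fails at once if the press is dropped (contact force between the fingers and press below 0.1 N and linear speed of press above 0.3 m/s).
It fails at once if a tube rack is shifted by more than 15 mm (distance of any of orange_rack, blue_rack, purple_rack from where it was at the start of the episode above 0.015 m).
It also fails if it takes over 61 s, if anything falls off the work surface, if the arm or the gripper's body presses on something with over 40 N, if the wrist force passes 120 N, or if a joint passes its speed limit or range.

ROBOT

A 6-joint arm with a two-finger parallel gripper is mounted at the origin on the work surface. World frame = base frame: x ahead of the robot, y to its left, z up, the work surface at z = 0. Lengths are in m, angles in rad, forces in N, time in s.
With the tool pointing down it reaches from about 0.375 to 0.9 m from the base axis. Payload 3.1 kg.
Tool frame: the origin (TCP) lies at the very end of the fingers, on their centre line; the grasp point (between the pads) lies 19 mm behind it (manip.hold_point_z is the distance from the TCP to the grasp point, in m); y points along the fingers, z is the direction in which the jaws open and shut, and the axes are right-handed (so a half turn about y gives the same grasp; the last joint's range is limited). The gripper opens to 85 mm and grips with 20 to 120 N. Pads are 22 mm wide; open, the fingers measure 114 mm over their backs; the gripper's body (76 mm by 85 mm) begins 54 mm behind the grasp point. The pads swing forward as they close: fully open they stand 13 mm farther back than shut.
Start: joints at [-1.3, 0.527, 1.433, -0, 1.181, -0.178], TCP at [0.272, -0.563, 0.231] pointing down, gripper open.
Joint ranges: [-3.08, 3.08], [-0.75, 2.2], [0.22, 2.44], [-1.43, 4.57], [0, 2.65], [-2.85, 2.85]. Speed limits (rad/s): [2.79, 2.79, 3.14, 3.14, 3.14, 3.14].

INTERFACE

Orientations are given as a unit quaternion [x, y, z, w].
In Python, from station import manip, eyes, workorder gives the robot as it stands. The module is installed in compiled form; this text tells all that it offers.
- The arm moves only by the shell command python3 -m jog 'ROWS' [OPENING] [FORCE]. ROWS is JSON, a list of rows, each a list of 2 entries, a list of its own where there are three numbers: the shift along the tool's x, y, z in cm, then the turn about the tool's y in rad. A call has 1 to 20 rows; each row is the pose to reach, as a shift and turn from the pose commanded when the call began, along the tool's axes at that moment; what a row does not reach only later rows make up. A row lasts 1/12 s, in which the tool goes at most 41.7 mm and 7.16 degrees, less where a joint would pass 70% of its speed; a pose out of reach is approached as far as the arm can. A call with a gripper value outside its range is refused whole. OPENING is the finger opening in cm, from 0 to 8.54, set as the call begins (- or left out, the last holds). The fingers move at their own pace and stop on an object; FORCE is the grip in N (left out, the last holds). Time passes only in rows, so rows that repeat a pose let the fingers close. It gives the time, the measured TCP pose, the force and the opening at its end, in the units of the state.
- manip.sense(): the state, without advancing time (a new reading comes with each control period).
- eyes.snapshot(name): name is "scene" or "side" or "wrist"; returns a dict with "frame" (420x560x3 uint8, red, green, blue), "vfov" (degrees; the focal length in pixels is half the picture's height over the tangent of half this angle, whatever the lens; pixels are square), "cx", "cy" (the principal point, pixels), "rvec" (rotation vector, rad) and "tvec" (3), from world to camera coordinates, as OpenCV has them. Camera axes: x right, y down, z forward; pixel columns grow to the right and rows downward; lengths in m; the calibration is good to about 2 mm. The wrist camera is an equidistant fisheye: a pixel r from the principal point sees the ray r / f radians off the axis. A picture is of the moment at which its call begins. There is no depth.
- workorder.sign_off(): hands the job in, once; it reports no verdict.
The state is a dict: "t": time; "q": joint angles; "qd": joint speeds; "tau": joint torques, N m; "tcp_pos": TCP position; "tool_rot": TCP orientation; "force": force on the tool from outside, world axes, zero at the start; "ft_torque": the same for the moment, N m; "finger_gap": opening from 0.0 (shut) to 1.0 (fully open).
Only numpy, scipy, OpenCV 4.12 (cv2) and the standard library are available. Lean on these libraries where they do the work, as an engineer would, in place of code of your own. Each camera call takes 0.05 s, during which the arm holds its last target. There are 200 camera calls.

## Working session

There is one attempt and no reset: what is moved stays moved. The work goes in short steps, Python scripts to look and compute and a shell command to move; the robot and the scene stay as the last step left them, time stands still between calls to the robot, and variables do not carry over. Pictures are saved under pics/ and viewed, about 8 in all and at most 12, crops included, and the job is handed in when it is done.

```bash
mkdir -p pics; cat > h.py <<'E'
import numpy as np, cv2
from station import manip, eyes, workorder
def snap(cam,name):
    s=eyes.snapshot(cam); cv2.imwrite(f'pics/{name}.png',s['frame'][:,:,::-1]); np.save(f'pics/{name}.npy',{k:s[k] for k in s if k!='frame'},allow_pickle=True); return s
def load(name): return np.load(f'pics/{name}.npy',allow_pickle=True).item()
def ray(s,u,v,wrist=False):
    f=210/np.tan(np.radians(s['vfov'])/2); a=np.array([(u-s['cx'])/f,(v-s['cy'])/f])
    if wrist:
        r=np.hypot(*a); d=np.array([*(a/r*np.sin(r)),np.cos(r)]) if r>1e-9 else np.array([0,0,1.])
    else: d=np.array([*a,1.])
    R=cv2.Rodrigues(np.array(s['rvec'],float))[0]; t=np.array(s['tvec'],float).ravel()
    return -R.T@t, R.T@d
def onz(s,u,v,z,wrist=False):
    o,d=ray(s,u,v,wrist); return (o+d*(z-o[2])/d[2]).round(4)
E
python3 - <<'E'
from h import *
a=snap('scene','sc0');b=snap('side','si0');c=snap('wrist','w0')
for s in (a,b,c): print(s['vfov'],ray(s,s['cx'],s['cy']))
s=manip.sense(); print({k:np.round(v,4) for k,v in s.items()})
cv2.imwrite('pics/all.png',cv2.resize(np.hstack([cv2.imread('pics/sc0.png'),cv2.imread('pics/si0.png')]),None,fx=.7,fy=.7))
E
```

```text
57.75791886323968 (array([1.1203773 , 0.2130026 , 0.68065206]), array([-0.74960301, -0.14135669, -0.64661705]))
47.37234744200759 (array([-0.07399299,  0.61119125,  0.89250399]), array([ 0.49560207, -0.47892651, -0.72457435]))
65.70646984690485 (array([ 0.34677134, -0.52596746,  0.37424489]), array([-0.29059445, -0.13740704, -0.94692881]))
{'t': np.float64(0.15), 'q': array([-1.2995,  0.5283,  1.4336, -0.    ,  1.1814, -0.1785]), 'qd': array([ 0.0012, -0.0041, -0.0046, -0.0021, -0.0012, -0.0004]), 'tau': array([ 3.00000e-04, -4.42745e+01, -1.78276e+01, -3.00000e-04,
        5.70000e-03, -0.00000e+00]), 'tcp_pos': array([ 0.2716, -0.5623,  0.2305]), 'tool_rot': array([-0.1577,  0.6899, -0.6887,  0.1577]), 'force': array([ 0.4445, -0.6528,  0.5563]), 'ft_torque': array([0.0214, 0.0464, 0.0183]), 'finger_gap': np.float64(0.9999)}
```

View pics/sc0.png

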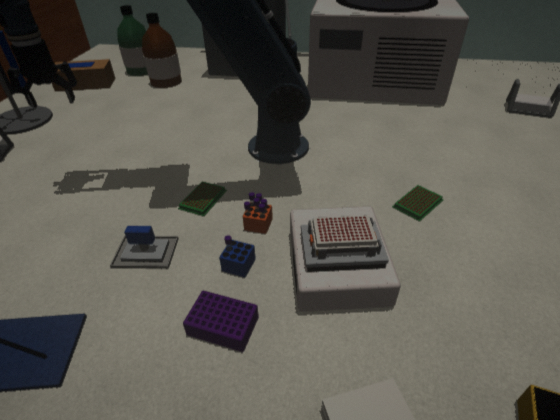

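View pics/si0.png

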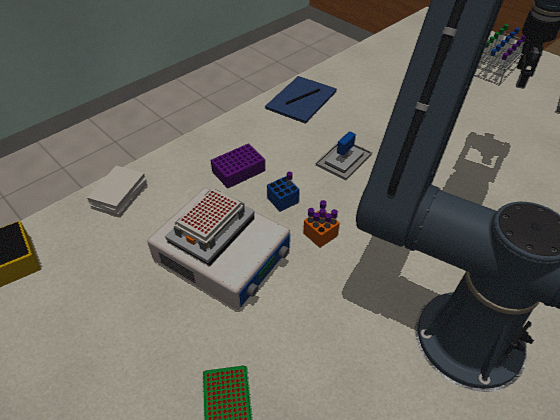

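```bash
python3 - <<'E'
import cv2,numpy as np
def c(n,x,y,w=100,h=75,k=4): return cv2.resize(cv2.imread(f'pics/{n}.png')[y:y+h,x:x+w],(400,300),interpolation=cv2.INTER_CUBIC)
a=c('sc0',100,210); b=c('si0',300,120)
m=c('sc0',280,200,133,100); d=c('si0',145,180,160,120)
im=np.vstack([np.hstack([a,b]),np.hstack([m,d])])
im=np.clip(im*1.4,0,255).astype('uint8'); cv2.imwrite('pics/crops.png',im)
E
```

```text
(no output)
```

View pics/crops.png

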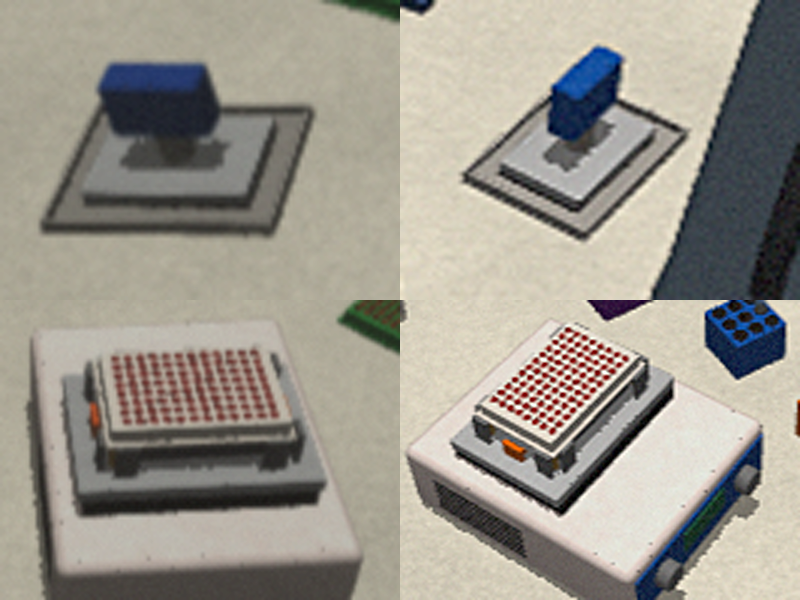

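```bash
python3 - <<'E'
from h import *
A=load('sc0');B=load('si0')
def P(n,s,pts,ox,oy,k,cx,cy,z):
    r=[onz(s,ox+(u-cx)/k,oy+(v-cy)/k,z)[:2] for u,v in pts]; print(n,[list(map(float,x)) for x in r], 'edges',[(round(float(np.linalg.norm(r[i]-r[i-1])),3),round(float(np.degrees(np.arctan2(*(r[i]-r[i-1])[::-1]))),1)) for i in range(len(r))],'mean',np.mean(r,0).round(4))
P('tray sc',A,[(313,107),(272,234),(43,230),(106,105)],100,210,4,0,0,.01)
P('tray si',B,[(687,130),(585,239),(463,178),(556,96)],300,120,4,400,0,.01)
P('sole sc',A,[(275,117),(250,202),(84,198)],100,210,4,0,0,.015)
P('sole si',B,[(655,128),(578,204),(500,167)],300,120,4,400,0,.015)
P('grip sc',A,[(205,64),(217,104),(101,88),(108,64)],100,210,4,0,0,.081)
P('grip si',B,[(597,47),(622,58),(580,88),(552,76)],300,120,4,400,0,.081)
P('plate sc',A,[(268,348),(298,425),(108,435),(103,353)],280,200,3,0,300,.1414)
P('plate si',B,[(648,356),(565,441),(478,406),(562,322)],145,180,2.5,400,300,.1414)
P('mixtop sc',A,[(282,322),(362,560),(48,572),(32,325)],280,200,3,0,300,.1)
P('mixtop si',B,[(762,432),(632,577),(408,450),(552,320)],145,180,2.5,400,300,.1)
from scipy.spatial.transform import Rotation as R
print(R.from_quat(manip.sense()['tool_rot']).as_matrix().round(3))
E
```

```text
tray sc [[0.4855, -0.1712], [0.5896, -0.1553], [0.608, -0.2893], [0.5045, -0.3026]] edges [(0.133, 98.2), (0.105, 8.7), (0.135, -82.2), (0.104, -172.7)] mean [ 0.5469 -0.2296]
tray si [[0.497, -0.3064], [0.4736, -0.1679], [0.5722, -0.1538], [0.5866, -0.2678]] edges [(0.098, -156.7), (0.14, 99.6), (0.1, 8.1), (0.115, -82.8)] mean [ 0.5324 -0.224 ]
sole sc [[0.5025, -0.1885], [0.5722, -0.1752], [0.5848, -0.274]] edges [(0.119, 133.9), (0.071, 10.8), (0.1, -82.7)] mean [ 0.5532 -0.2126]
sole si [[0.5108, -0.2865], [0.4963, -0.1865], [0.5586, -0.1764]] edges [(0.12, -113.5), (0.101, 98.3), (0.063, 9.2)] mean [ 0.5219 -0.2165]
grip sc [[0.5284, -0.2068], [0.559, -0.1856], [0.5571, -0.2576], [0.5374, -0.2634]] edges [(0.057, 99.0), (0.037, 34.7), (0.072, -91.5), (0.021, -163.6)] mean [ 0.5455 -0.2284]
grip si [[0.5489, -0.2573], [0.5292, -0.2603], [0.5279, -0.2151], [0.5493, -0.2112]] edges [(0.046, -90.5), (0.02, -171.3), (0.045, 91.6), (0.022, 10.3)] mean [ 0.5388 -0.236 ]
plate sc [[0.4851, 0.2865], [0.5604, 0.3058], [0.5893, 0.1829], [0.5087, 0.1711]] edges [(0.118, 101.6), (0.078, 14.4), (0.126, -76.8), (0.081, -171.7)] mean [0.5359 0.2366]
plate si [[0.4991, 0.1633], [0.4732, 0.2754], [0.5537, 0.3043], [0.5843, 0.1911]] edges [(0.09, -161.9), (0.115, 103.0), (0.086, 19.7), (0.117, -74.9)] mean [0.5276 0.2335]
mixtop sc [[0.4032, 0.3031], [0.6331, 0.35], [0.6741, 0.1557], [0.4371, 0.109]] edges [(0.197, 99.9), (0.235, 11.5), (0.199, -78.1), (0.242, -168.9)] mean [0.5369 0.2294]
mixtop si [[0.3932, 0.1275], [0.3582, 0.3052], [0.5884, 0.3599], [0.6293, 0.1731]] edges [(0.24, -169.1), (0.181, 101.1), (0.237, 13.4), (0.191, -77.6)] mean [0.4923 0.2414]
[[-0.901 -0.     0.435]
 [-0.435  0.002 -0.901]
 [-0.    -1.    -0.002]]
```

Scene and side show the press in its tray near (0.54, -0.23), yaw about 8.5°. The plate is near (0.532, 0.235), yaw about 12°. I'm moving above the press for a wrist look.

```bash
python3 -m jog '[[[-38.6,0,-18.3],-1.27],[[-38.6,0,-18.3],-1.27],[[-38.6,0,-18.3],-1.27],[[-38.6,0,-18.3],-1.27],[[-38.6,0,-18.3],-1.27],[[-38.6,0,-18.3],-1.27],[[-38.6,0,-18.3],-1.27],[[-38.6,0,-18.3],-1.27],[[-38.6,0,-18.3],-1.27],[[-38.6,0,-18.3],-1.27],[[-38.6,0,-18.3],-1.27],[[-38.6,0,-18.3],-1.27],[[-38.6,0,-18.3],-1.27],[[-38.6,0,-18.3],-1.27]]' 8.5 60
python3 - <<'E'
from h import *
from scipy.spatial.transform import Rotation as R
s=snap('wrist','w1'); print(s['vfov'],s['cx'],s['cy'],*ray(s,s['cx'],s['cy'],True)); print(R.from_quat(manip.sense()['tool_rot']).as_matrix().round(3))
im=cv2.imread('pics/w1.png'); cv2.imwrite('pics/w1b.png',cv2.resize(im,(800,600),interpolation=cv2.INTER_CUBIC))
E
```

```text
t: 1.32
tcp_pos: [0.5389, -0.2313, 0.2311]
tool_rot: [0.536, -0.462, 0.462, -0.535]
force: [-1.0, -0.1, -0.4]
finger_gap: 0.994
65.70646984690485 276.34773505339416 213.09679880252344 [ 0.52758979 -0.14891267  0.37484668] [ 0.04485503 -0.31802225 -0.94702158]
[[ 0.146 -0.001  0.989]
 [-0.989 -0.     0.146]
 [ 0.    -1.    -0.001]]
```

View pics/w1b.png

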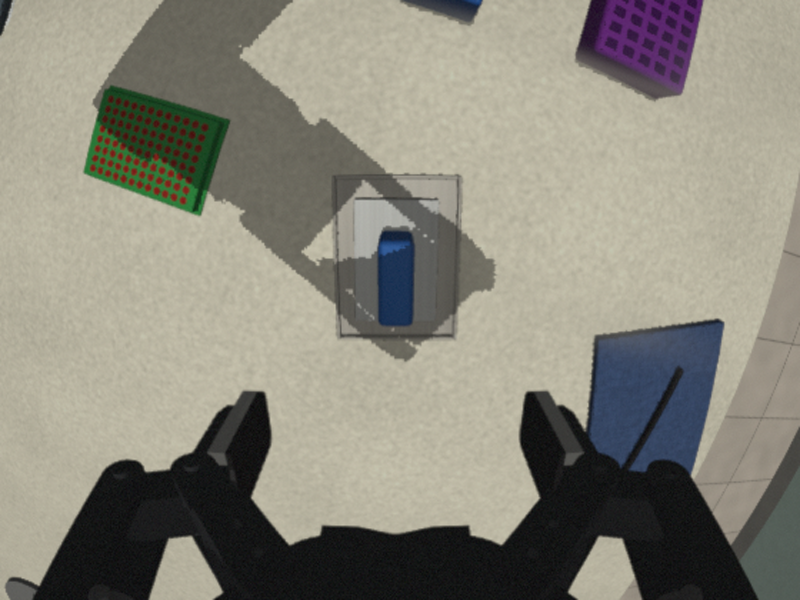

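```bash
python3 - <<'E'
from h import *
s=load('w1')
def P(n,pts,z):
    r=np.array([onz(s,(u+.5)*.7-.5,(v+.5)*.7-.5,z,True)[:2] for u,v in pts]); e=np.diff(r,axis=0)
    print(n,r.tolist(),'mean',r.mean(0).round(4),'ang',np.degrees(np.arctan2(e[:,1],e[:,0])).round(1),np.linalg.norm(e,axis=1).round(4))
P('tray',[(332,176),(461,176),(457,338),(339,338)],.01)
P('sole',[(354,198),(437,198)],.015)
P('grip',[(379,250),(413,250),(413,325),(378,325)],.081)
P('green',[(109,87),(229,120),(200,214),(85,172)],.0144)
E
```

```text
tray [[0.4808, -0.1736], [0.5805, -0.1589], [0.6018, -0.2936], [0.5018, -0.3082]] mean [ 0.5412 -0.2336] ang [   8.4  -81.  -171.7] [0.1008 0.1364 0.1011]
sole [[0.5006, -0.1882], [0.5641, -0.1789]] mean [ 0.5324 -0.1836] ang [8.3] [0.0642]
grip [[0.5259, -0.2122], [0.5476, -0.2091], [0.5557, -0.2602], [0.5322, -0.2637]] mean [ 0.5404 -0.2363] ang [   8.1  -81.  -171.5] [0.0219 0.0517 0.0238]
green [[0.2718, -0.1097], [0.3926, -0.1366], [0.374, -0.2152], [0.2514, -0.1861]] mean [ 0.3224 -0.1619] ang [ -12.6 -103.3  166.6] [0.1238 0.0808 0.126 ]
```

```bash
python3 -m jog '[[[0.2,4,0],0],[[0.2,8,0],0],[[0.2,12,0],0],[[0.2,15,0],0],[[0.2,17,0],0],[[0.2,18.3,0],0],[[0.2,18.9,0],0],[[0.2,19,0],0],[[0.2,19,0],0],[[0.2,19,0],0]]' 8.5 80 && python3 -m jog '[[[0,0,0],0],[[0,0,0],0],[[0,0,0],0],[[0,0,0],0],[[0,0,0],0],[[0,0,0],0],[[0,0,0],0],[[0,0,0],0],[[0,0,0],0],[[0,0,0],0]]' 0 80; python3 -m jog '[[[0,0,0],0],[[0,0,0],0],[[0,0,0],0],[[0,0,0],0]]'
```

```text
t: 2.2
tcp_pos: [0.5405, -0.2333, 0.0424]
tool_rot: [-0.535, 0.461, -0.462, 0.536]
force: [0.3, 0.2, 0.2]
finger_gap: 0.992
t: 3.03
tcp_pos: [0.5401, -0.2321, 0.0417]
tool_rot: [0.536, -0.461, 0.461, -0.536]
force: [-1.9, -0.2, 5.4]
finger_gap: 0.273
t: 3.37
tcp_pos: [0.5401, -0.2321, 0.0417]
tool_rot: [0.536, -0.461, 0.461, -0.536]
force: [-2.0, 1.0, 5.8]
finger_gap: 0.273
```

```bash
python3 -m jog '[[[0,-0.3,0],0],[[0,-0.8,0],0],[[0,-1.6,0],0],[[0,-2.8,0],0],[[0,-4.3,0],0],[[0,-6,0],0],[[0,-7.8,0],0],[[0,-9.6,0],0],[[0,-11.4,0],0],[[0,-13.2,0],0],[[0,-15,0],0],[[0,-16.7,0],0],[[0,-18.1,0],0],[[0,-19.1,0],0],[[0,-19.7,0],0],[[0,-20,0],0],[[0,-20,0],0]]' && python3 -m jog '[[[-0.4,-0.2,0.1],0],[[-1.2,-0.5,0.2],-0.01],[[-2.6,-1,0.5],-0.01],[[-4.6,-2,0.9],-0.02],[[-7,-3,1.4],-0.02],[[-9.4,-4.2,1.9],-0.03],[[-11.8,-5.4,2.4],-0.03],[[-14.2,-6.6,2.9],-0.03],[[-16.6,-7.8,3.4],-0.04],[[-19,-9,3.8],-0.04],[[-21.4,-10.2,4.2],-0.05],[[-23.8,-11.4,4.7],-0.05],[[-26.2,-12.5,5.2],-0.06],[[-28.6,-13.5,5.7],-0.06],[[-31,-14.4,6.1],-0.07],[[-32.9,-15.2,6.5],-0.07],[[-34.1,-15.7,6.7],-0.07],[[-34.7,-15.9,6.8],-0.07],[[-34.9,-16,6.9],-0.07],[[-34.9,-16,6.9],-0.07]]' && python3 -m jog '[[[0,0,0],0],[[0,0,0],0],[[0,0,0],0]]'
python3 - <<'E'
from h import *
from scipy.spatial.transform import Rotation as R
s=snap('wrist','w2'); st=manip.sense(); print(R.from_quat(st['tool_rot']).as_matrix().round(4),st['force'],st['ft_torque'],st['finger_gap'])
im=cv2.imread('pics/w2.png'); cv2.imwrite('pics/w2b.png',cv2.resize(im,(800,600),interpolation=cv2.INTER_CUBIC))
E
```

```text
t: 4.78
tcp_pos: [0.5401, -0.2321, 0.2418]
tool_rot: [-0.536, 0.461, -0.462, 0.536]
force: [0.7, 0.1, -3.5]
finger_gap: 0.27
t: 6.45
tcp_pos: [0.5562, 0.1234, 0.4009]
tool_rot: [0.552, -0.442, 0.442, -0.551]
force: [-0.1, 0.2, -3.1]
finger_gap: 0.273
t: 6.7
tcp_pos: [0.5564, 0.1222, 0.4008]
tool_rot: [0.552, -0.443, 0.443, -0.551]
force: [0.2, 0.3, -3.8]
finger_gap: 0.269
[[ 2.158e-01 -1.000e-03  9.764e-01]
 [-9.764e-01 -2.000e-04  2.158e-01]
 [-0.000e+00 -1.000e+00 -1.000e-03]] [ 0.24165124  0.43199157 -3.2841107 ] [ 0.01055986 -0.01738498  0.04217156] 0.27022053846502453
```

View pics/w2b.png

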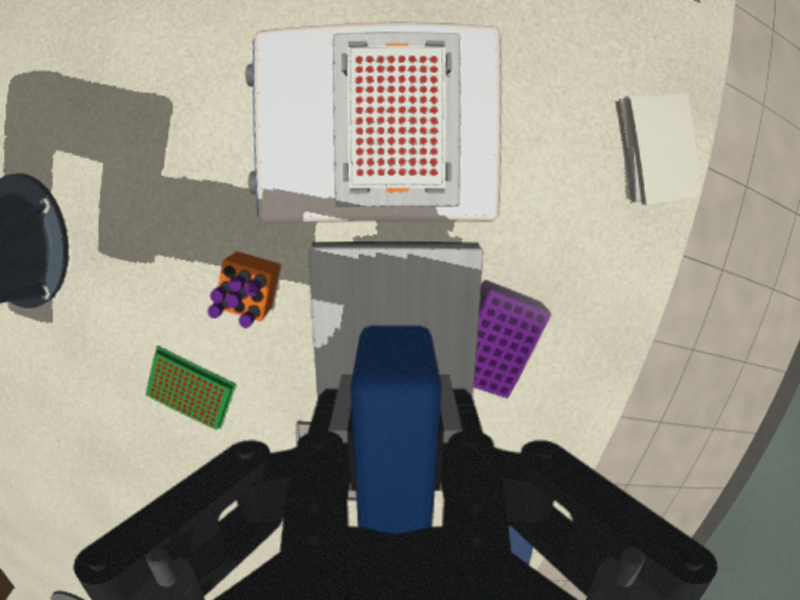

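```bash
python3 - <<'E'
from h import *
s=load('w2'); im=cv2.imread('pics/w2.png').astype(int)
m=((im[:,:,2]-im[:,:,1]>45)&(im[:,:,2]-im[:,:,0]>45)).astype('uint8'); m[:,:240]=0; m[:,320:]=0; m[:35]=0; m[126:]=0
n,l,stt,c=cv2.connectedComponentsWithStats(m); c=c[1:][stt[1:,4]>4]; print(len(c))
r=np.array([onz(s,u,v,.1414,True)[:2] for u,v in c]).astype('float32'); R=cv2.minAreaRect(r); print('wells',R, r.mean(0))
def P(n,pts,z):
    r=np.array([onz(s,(u+.5)*.7-.5,(v+.5)*.7-.5,z,True)[:2] for u,v in pts]); e=np.diff(r,axis=0)
    print(n,r.tolist(),'mean',r.mean(0).round(4),'ang',np.degrees(np.arctan2(e[:,1],e[:,0])).round(1),np.linalg.norm(e,axis=1).round(4))
P('plate',[(349,47),(448,47),(445,187),(348,186)],.1414)
P('deck',[(333,33),(461,33),(459,206),(335,206)],.105)
P('sole',[(311,247),(481,243)],.4008-.0387+.012)
p=manip.sense()['tcp_pos'];print('tcp',p, 'sole edge expected',p[:2]+.05*np.array([-.2158,.9764]))
E
```

```text
96
wells ((0.5324695706367493, 0.2361617088317871), (0.06346476078033447, 0.09950421750545502), 12.471463203430176) [0.532473   0.23615833]
plate [[0.4803, 0.287], [0.5624, 0.3052], [0.5871, 0.184], [0.5051, 0.1668]] mean [0.5337 0.2358] ang [  12.5  -78.5 -168.2] [0.0841 0.1237 0.0838]
deck [[0.4571, 0.3058], [0.5733, 0.3314], [0.6087, 0.1676], [0.4936, 0.1423]] mean [0.5332 0.2368] ang [  12.4  -77.8 -167.6] [0.119  0.1676 0.1178]
sole [[0.5155, 0.1627], [0.5779, 0.178]] mean [0.5467 0.1704] ang [13.8] [0.0642]
tcp [0.55647301 0.12230644 0.40087505] sole edge expected [0.54568301 0.17112644]
```

```bash
python3 -m jog '[[[-0.4,0.2,0],0],[[-1.2,0.6,0],0],[[-2.5,1.2,0],0],[[-4,2,0],0],[[-5.5,3,0],0],[[-7,4.2,0.1],0],[[-8.5,5.6,0.1],0],[[-9.8,7.2,0.1],0],[[-10.8,8.9,0.1],0],[[-11.4,10.7,0.1],0],[[-11.7,12.5,0.1],0],[[-11.7,14.2,0.1],0],[[-11.7,15.8,0.1],0],[[-11.7,17.2,0.1],0],[[-11.7,18.4,0.1],0],[[-11.7,19.3,0.1],0],[[-11.7,19.8,0.1],0],[[-11.7,20,0.1],0],[[-11.7,20,0.1],0],[[-11.7,20,0.1],0]]'
python3 - <<'E'
from h import *
from scipy.spatial.transform import Rotation as R
st=manip.sense(); print(st['tcp_pos'],R.from_quat(st['tool_rot']).as_matrix().round(4).tolist(),st['force'],st['ft_torque'])
a=snap('scene','sc1');b=snap('side','si1')
f=lambda n,x,y,w,h:cv2.resize(cv2.imread(f'pics/{n}.png')[y:y+h,x:x+w],(400,400),interpolation=cv2.INTER_CUBIC)
cv2.imwrite('pics/c1.png',np.clip(np.hstack([f('sc1',285,150,120,120),f('si1',160,130,130,130)])*1.4,0,255))
E
```

```text
t: 8.42
tcp_pos: [0.5325, 0.238, 0.2019]
tool_rot: [-0.551, 0.442, -0.443, 0.552]
force: [0.3, 0.0, -3.0]
finger_gap: 0.266
[0.53252593 0.23796313 0.20187825] [[0.2174, 0.0013, 0.9761], [-0.9761, 0.0004, 0.2174], [-0.0001, -1.0, 0.0013]] [ 0.2552003   0.01143785 -3.01335605] [-0.00699939 -0.03434412  0.02707658][ WARN:0@3.946] global loadsave.cpp:1063 imwrite_ Unsupported depth image for selected encoder is fallbacked to CV_8U.
```

View pics/c1.png

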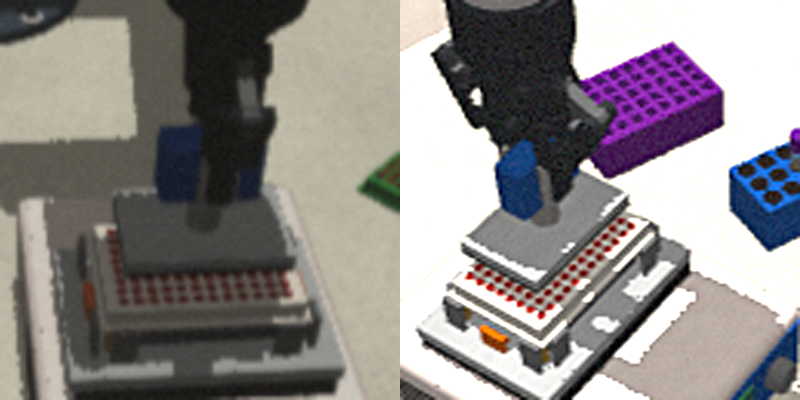

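The press is square over the plate and level, with an even margin in both views. Baseline force z is about -3.3 N. I'm closing in slowly.

```bash
python3 -m jog '[[[0,0.1,0],0],[[0,0.3,0],0],[[0,0.5,0],0],[[0,0.7,0],0],[[0,0.9,0],0],[[0,1.1,0],0],[[0,1.25,0],0],[[0,1.4,0],0],[[0,1.5,0],0],[[0,1.6,0],0],[[0,1.65,0],0],[[0,1.7,0],0],[[0,1.7,0],0],[[0,1.7,0],0]]'; python3 -c "
from h import *
s=manip.sense();print(s['tcp_pos'],s['force'],s['ft_torque'],s['finger_gap'])"
```

```text
t: 9.68
tcp_pos: [0.5321, 0.2377, 0.1844]
tool_rot: [-0.552, 0.442, -0.442, 0.552]
force: [0.1, 0.3, -3.5]
finger_gap: 0.272
[0.53210917 0.23766529 0.18436237] [ 0.09798328  0.28133034 -3.53155613] [0.00657818 0.02084367 0.00593817] 0.2717394953850506
```

```bash
python3 -m jog '[[[0.05,0.05,0],0],[[0.1,0.1,0],0],[[0.1,0.15,0],0],[[0.1,0.2,0],0],[[0.1,0.25,0],0],[[0.1,0.3,0],0],[[0.1,0.35,0],0],[[0.1,0.4,0],0],[[0.1,0.45,0],0],[[0.1,0.5,0],0],[[0.1,0.55,0],0],[[0.1,0.6,0],0],[[0.1,0.65,0],0],[[0.1,0.7,0],0],[[0.1,0.75,0],0],[[0.1,0.8,0],0],[[0.1,0.8,0],0]]'; python3 -c "
from h import *
s=manip.sense();print(s['tcp_pos'],s['force'],s['ft_torque'],s['finger_gap'])"
```

```text
t: 11.1
tcp_pos: [0.5324, 0.2367, 0.1763]
tool_rot: [-0.552, 0.442, -0.442, 0.552]
force: [-1.3, 0.5, 1.1]
finger_gap: 0.269
[0.5323679  0.23668977 0.17632255] [-1.3154238   0.52343151  1.07462482] [-0.0431688   0.16227291  0.01960203] 0.2690008114587548
```

```bash
python3 - <<'E'
from h import *
a=snap('scene','sc2');b=snap('side','si2')
f=lambda n,x,y,w,h:cv2.resize(cv2.imread(f'pics/{n}.png')[y:y+h,x:x+w],(400,400),interpolation=cv2.INTER_CUBIC)
cv2.imwrite('pics/c2.png',np.clip(np.hstack([f('sc2',295,190,100,100),f('si2',165,160,100,100)])*1.2,0,255).astype('uint8'))
E
```

```text
(no output)
```

View pics/c2.png

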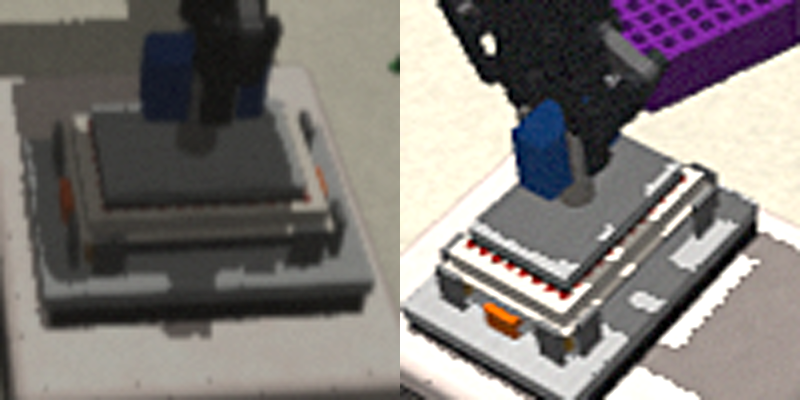

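Level and seated evenly on the plate top; contact force is about 4.4 N. Continuing to about 8.8 mm of travel, short of the earliest possible stop.

```bash
python3 -m jog '[[[0,0.05,0],0],[[0,0.1,0],0],[[0,0.15,0],0],[[0,0.2,0],0],[[0,0.25,0],0],[[0,0.3,0],0]]'; python3 -m jog '[[[0,0.05,0],0],[[0,0.1,0],0],[[0,0.15,0],0],[[0,0.2,0],0],[[0,0.2,0],0]]'; python3 -c "
from h import *
for i in range(1):
  s=manip.sense();print(s['tcp_pos'],s['force'],s['ft_torque'],s['finger_gap'])"
```

```text
t: 11.7
tcp_pos: [0.5323, 0.2367, 0.1733]
tool_rot: [-0.552, 0.442, -0.442, 0.552]
force: [-1.3, -0.2, 1.8]
finger_gap: 0.27
t: 12.12
tcp_pos: [0.5324, 0.2367, 0.1713]
tool_rot: [-0.552, 0.442, -0.442, 0.552]
force: [-1.0, -0.5, 1.5]
finger_gap: 0.268
[0.53238005 0.23667658 0.1712827 ] [-1.00250812 -0.53250124  1.5153713 ] [-0.02928703  0.21575919  0.06917349] 0.2675272512644713
```

```bash
cat > chk.py <<'E'
import sys; from station import manip
s=manip.sense(); f=s['force'][2]; print(round(s['tcp_pos'][2]*1e3,2), round(f+3.3,2), s['ft_torque'].round(2) if hasattr(s['ft_torque'],'round') else s['ft_torque'])
sys.exit(f+3.3>float(sys.argv[1]))
E
c="python3 chk.py 7.5"
python3 -m jog '[[[0,0.01,0],0],[[0,0.02,0],0],[[0,0.03,0],0],[[0,0.03,0],0]]' >/dev/null && $c && python3 -m jog '[[[0,0.01,0],0],[[0,0.02,0],0],[[0,0.03,0],0],[[0,0.03,0],0]]' >/dev/null && $c && python3 -m jog '[[[0,0.01,0],0],[[0,0.02,0],0],[[0,0.03,0],0],[[0,0.03,0],0]]' >/dev/null && $c && python3 -m jog '[[[0,0.01,0],0],[[0,0.02,0],0],[[0,0.03,0],0],[[0,0.03,0],0]]' >/dev/null && $c && python3 -m jog '[[[0,0.01,0],0],[[0,0.02,0],0],[[0,0.03,0],0],[[0,0.03,0],0]]' >/dev/null && $c && python3 -m jog '[[[0,0.01,0],0],[[0,0.02,0],0],[[0,0.03,0],0],[[0,0.03,0],0]]' >/dev/null && $c && python3 -m jog '[[[0,0.01,0],0],[[0,0.02,0],0],[[0,0.03,0],0],[[0,0.03,0],0]]' >/dev/null && $c && python3 -m jog '[[[0,0.01,0],0],[[0,0.02,0],0],[[0,0.03,0],0],[[0,0.03,0],0]]' >/dev/null && $c
```

```text
171.05 5.92 [-0.08  0.23  0.05]False
```

```bash
sed -i 's/sys.exit(\(.*\))$/sys.exit(int(\1))/' chk.py
c="python3 chk.py 7.8"
python3 -m jog '[[[0,0.01,0],0],[[0,0.02,0],0],[[0,0.03,0],0],[[0,0.03,0],0]]' >/dev/null && $c && python3 -m jog '[[[0,0.01,0],0],[[0,0.02,0],0],[[0,0.03,0],0],[[0,0.03,0],0]]' >/dev/null && $c && python3 -m jog '[[[0,0.01,0],0],[[0,0.02,0],0],[[0,0.03,0],0],[[0,0.03,0],0]]' >/dev/null && $c && python3 -m jog '[[[0,0.01,0],0],[[0,0.02,0],0],[[0,0.03,0],0],[[0,0.03,0],0]]' >/dev/null && $c && python3 -m jog '[[[0,0.01,0],0],[[0,0.02,0],0],[[0,0.03,0],0],[[0,0.03,0],0]]' >/dev/null && $c && python3 -m jog '[[[0,0.01,0],0],[[0,0.02,0],0],[[0,0.03,0],0],[[0,0.03,0],0]]' >/dev/null && $c && python3 -m jog '[[[0,0.01,0],0],[[0,0.02,0],0],[[0,0.03,0],0],[[0,0.03,0],0]]' >/dev/null && $c && python3 -m jog '[[[0,0.01,0],0],[[0,0.02,0],0],[[0,0.03,0],0],[[0,0.03,0],0]]' >/dev/null && $c
```

```text
170.82 5.15 [-0.07  0.22  0.03]
170.55 6.94 [-0.03  0.29  0.04]
170.22 7.28 [0.02 0.32 0.  ]
169.97 8.44 [-0.05  0.36  0.01]
```

```bash
c="python3 chk.py 11"
python3 -m jog '[[[0,0.01,0],0],[[0,0.01,0],0],[[0,0.01,0],0]]' >/dev/null && $c && python3 -m jog '[[[0,0.01,0],0],[[0,0.01,0],0],[[0,0.01,0],0]]' >/dev/null && $c && python3 -m jog '[[[0,0.01,0],0],[[0,0.01,0],0],[[0,0.01,0],0]]' >/dev/null && $c && python3 -m jog '[[[0,0.01,0],0],[[0,0.01,0],0],[[0,0.01,0],0]]' >/dev/null && $c && python3 -m jog '[[[0,0.01,0],0],[[0,0.01,0],0],[[0,0.01,0],0]]' >/dev/null && $c && python3 -m jog '[[[0,0.01,0],0],[[0,0.01,0],0],[[0,0.01,0],0]]' >/dev/null && $c && python3 -m jog '[[[0,0.01,0],0],[[0,0.01,0],0],[[0,0.01,0],0]]' >/dev/null && $c && python3 -m jog '[[[0,0.01,0],0],[[0,0.01,0],0],[[0,0.01,0],0]]' >/dev/null && $c && python3 -m jog '[[[0,0.01,0],0],[[0,0.01,0],0],[[0,0.01,0],0]]' >/dev/null && $c && python3 -m jog '[[[0,0.01,0],0],[[0,0.01,0],0],[[0,0.01,0],0]]' >/dev/null && $c
```

```text
169.91 8.42 [-0.02  0.37  0.02]
169.79 8.21 [-0.1   0.34  0.03]
169.71 8.12 [-0.01  0.34  0.08]
169.65 8.52 [0.03 0.36 0.01]
169.55 8.25 [-0.06  0.39 -0.  ]
169.46 9.37 [0.01 0.36 0.04]
169.38 8.62 [-0.05  0.37 -0.03]
169.3 8.53 [-0.05  0.36  0.02]
169.18 9.91 [-0.05  0.36  0.05]
169.1 8.91 [-0.01  0.41  0.02]
```

```bash
c="python3 chk.py 11"
python3 -m jog '[[[0,0.01,0],0],[[0,0.02,0],0],[[0,0.02,0],0]]' >/dev/null && $c && python3 -m jog '[[[0,0.01,0],0],[[0,0.02,0],0],[[0,0.02,0],0]]' >/dev/null && $c && python3 -m jog '[[[0,0.01,0],0],[[0,0.02,0],0],[[0,0.02,0],0]]' >/dev/null && $c && python3 -m jog '[[[0,0.01,0],0],[[0,0.02,0],0],[[0,0.02,0],0]]' >/dev/null && $c && python3 -m jog '[[[0,0.01,0],0],[[0,0.02,0],0],[[0,0.02,0],0]]' >/dev/null && $c && python3 -m jog '[[[0,0.01,0],0],[[0,0.02,0],0],[[0,0.02,0],0]]' >/dev/null && $c && python3 -m jog '[[[0,0.01,0],0],[[0,0.02,0],0],[[0,0.02,0],0]]' >/dev/null && $c && python3 -m jog '[[[0,0.01,0],0],[[0,0.02,0],0],[[0,0.02,0],0]]' >/dev/null && $c && python3 -m jog '[[[0,0.01,0],0],[[0,0.02,0],0],[[0,0.02,0],0]]' >/dev/null && $c && python3 -m jog '[[[0,0.01,0],0],[[0,0.02,0],0],[[0,0.02,0],0]]' >/dev/null && $c; python3 -c "
from station import manip;print(manip.sense()['t'])"
```

```text
168.95 9.34 [-0.03  0.43  0.01]
168.77 9.59 [-0.07  0.42  0.01]
168.58 8.96 [-0.09  0.41  0.01]
168.43 9.46 [-0.07  0.4   0.02]
168.25 9.52 [-0.04  0.43 -0.  ]
168.08 10.08 [-0.12  0.38  0.03]
167.9 10.07 [-0.01  0.5   0.01]
167.74 9.66 [-0.05  0.44  0.02]
167.56 10.56 [-0.05  0.44 -0.04]
167.37 10.03 [-0.11  0.44  0.04]
18.7833
```

```bash
c="python3 chk.py 12"
python3 -m jog '[[[0,0.01,0],0],[[0,0.02,0],0],[[0,0.02,0],0]]' >/dev/null && $c && python3 -m jog '[[[0,0.01,0],0],[[0,0.02,0],0],[[0,0.02,0],0]]' >/dev/null && $c && python3 -m jog '[[[0,0.01,0],0],[[0,0.02,0],0],[[0,0.02,0],0]]' >/dev/null && $c && python3 -m jog '[[[0,0.01,0],0],[[0,0.02,0],0],[[0,0.02,0],0]]' >/dev/null && $c && python3 -m jog '[[[0,0.01,0],0],[[0,0.02,0],0],[[0,0.02,0],0]]' >/dev/null && $c && python3 -m jog '[[[0,0.01,0],0],[[0,0.02,0],0],[[0,0.02,0],0]]' >/dev/null && $c && python3 -m jog '[[[0,0.01,0],0],[[0,0.02,0],0],[[0,0.02,0],0]]' >/dev/null && $c && python3 -m jog '[[[0,0.01,0],0],[[0,0.02,0],0],[[0,0.02,0],0]]' >/dev/null && $c && python3 -m jog '[[[0,0.01,0],0],[[0,0.02,0],0],[[0,0.02,0],0]]' >/dev/null && $c && python3 -m jog '[[[0,0.01,0],0],[[0,0.02,0],0],[[0,0.02,0],0]]' >/dev/null && $c && python3 -m jog '[[[0,0.01,0],0],[[0,0.02,0],0],[[0,0.02,0],0]]' >/dev/null && $c && python3 -m jog '[[[0,0.01,0],0],[[0,0.02,0],0],[[0,0.02,0],0]]' >/dev/null && $c; python3 -c "
from station import manip;print(manip.sense()['t'])"
```

```text
167.18 10.95 [-0.04  0.47  0.07]
167.13 11.62 [-0.11  0.5   0.04]
167.08 11.95 [-0.07  0.54  0.  ]
166.59 6.93 [0.09 0.31 0.03]
165.73 7.09 [-0.05  0.24  0.03]
165.53 6.46 [0.03 0.22 0.01]
165.42 6.96 [-0.02  0.19 -0.01]
165.26 7.85 [-0.02  0.2  -0.01]
165.01 7.96 [-0.    0.15  0.03]
164.82 7.95 [0.03 0.16 0.03]
164.64 8.1 [-0.    0.19 -0.03]
164.44 7.5 [ 0.03  0.13 -0.  ]
21.7833
```

The force rose to 12 N and then released to 7 N with a jump of about 1 mm. I'm checking whether the plate is level and the press hasn't slipped.

```bash
python3 - <<'E'
from h import *
a=snap('scene','sc3');b=snap('side','si3')
f=lambda n,x,y,w,h:cv2.resize(cv2.imread(f'pics/{n}.png')[y:y+h,x:x+w],(400,400),interpolation=cv2.INTER_CUBIC)
cv2.imwrite('pics/c3.png',np.clip(np.hstack([f('sc3',295,190,100,100),f('si3',165,160,100,100)])*1.2,0,255).astype('uint8'))
print(manip.sense())
E
```

```text
{'t': 21.8833, 'q': array([ 2.26643040e-01,  5.55158114e-01,  1.60576373e+00, -3.15746197e-06,
        9.80509390e-01,  7.64984843e-03]), 'qd': array([-2.03927831e-03, -7.16256610e-04,  6.52212116e-04,  1.35259854e-03,
        2.66836779e-03, -3.51788869e-05]), 'tau': array([-1.59533210e-01, -3.98555803e+01, -1.38874009e+01, -3.84837098e-02,
       -2.04968615e-01,  6.81335747e-03]), 'tcp_pos': array([0.53236022, 0.23667739, 0.16442264]), 'tool_rot': array([-0.55160075,  0.44233008, -0.44240226,  0.55168919]), 'force': array([0.08232018, 0.12007204, 4.70138324]), 'ft_torque': array([0.00567886, 0.14643181, 0.02027942]), 'finger_gap': 0.2742573301481097}
```

View pics/c3.png

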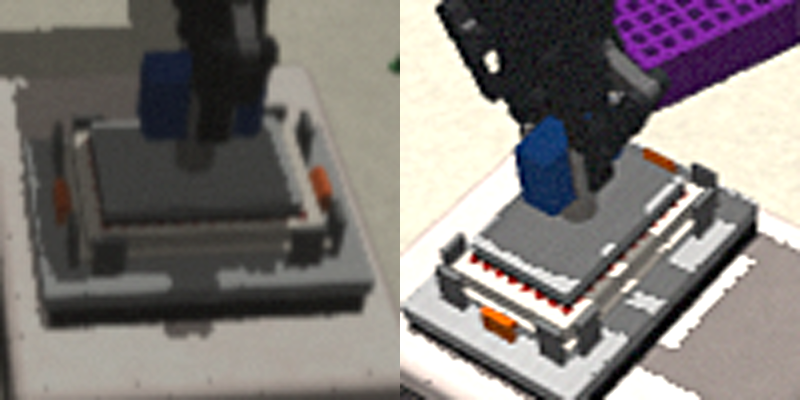

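```bash
c="python3 chk.py 11"
python3 -m jog '[[[0,0.01,0],0],[[0,0.02,0],0],[[0,0.02,0],0]]' >/dev/null && $c && python3 -m jog '[[[0,0.01,0],0],[[0,0.02,0],0],[[0,0.02,0],0]]' >/dev/null && $c && python3 -m jog '[[[0,0.01,0],0],[[0,0.02,0],0],[[0,0.02,0],0]]' >/dev/null && $c && python3 -m jog '[[[0,0.01,0],0],[[0,0.02,0],0],[[0,0.02,0],0]]' >/dev/null && $c && python3 -m jog '[[[0,0.01,0],0],[[0,0.02,0],0],[[0,0.02,0],0]]' >/dev/null && $c && python3 -m jog '[[[0,0.01,0],0],[[0,0.02,0],0],[[0,0.02,0],0]]' >/dev/null && $c && python3 -m jog '[[[0,0.01,0],0],[[0,0.02,0],0],[[0,0.02,0],0]]' >/dev/null && $c && python3 -m jog '[[[0,0.01,0],0],[[0,0.02,0],0],[[0,0.02,0],0]]' >/dev/null && $c && python3 -m jog '[[[0,0.01,0],0],[[0,0.02,0],0],[[0,0.02,0],0]]' >/dev/null && $c && python3 -m jog '[[[0,0.01,0],0],[[0,0.02,0],0],[[0,0.02,0],0]]' >/dev/null && $c; python3 -c "
from station import manip;print(manip.sense()['t'])"
```

```text
164.25 7.79 [ 0.    0.14 -0.02]
164.03 8.45 [-0.01  0.13 -0.03]
163.8 6.86 [-0.05  0.1   0.01]
163.63 7.57 [0.04 0.07 0.04]
163.24 6.88 [0.04 0.03 0.01]
163.15 7.36 [ 0.08 -0.01  0.  ]
163.01 6.01 [0.06 0.05 0.08]
162.83 6.4 [ 0.04 -0.05  0.02]
162.62 7.09 [-0.01 -0.    0.05]
162.42 7.66 [-0.02 -0.06 -0.01]
24.3833
```

```bash
c="python3 chk.py 11.5"
python3 -m jog '[[[0,0.01,0],0],[[0,0.02,0],0],[[0,0.02,0],0]]' >/dev/null && $c && python3 -m jog '[[[0,0.01,0],0],[[0,0.02,0],0],[[0,0.02,0],0]]' >/dev/null && $c && python3 -m jog '[[[0,0.01,0],0],[[0,0.02,0],0],[[0,0.02,0],0]]' >/dev/null && $c && python3 -m jog '[[[0,0.01,0],0],[[0,0.02,0],0],[[0,0.02,0],0]]' >/dev/null && $c && python3 -m jog '[[[0,0.01,0],0],[[0,0.02,0],0],[[0,0.02,0],0]]' >/dev/null && $c && python3 -m jog '[[[0,0.01,0],0],[[0,0.02,0],0],[[0,0.02,0],0]]' >/dev/null && $c && python3 -m jog '[[[0,0.01,0],0],[[0,0.02,0],0],[[0,0.02,0],0]]' >/dev/null && $c && python3 -m jog '[[[0,0.01,0],0],[[0,0.02,0],0],[[0,0.02,0],0]]' >/dev/null && $c; python3 -c "
from station import manip;print(manip.sense()['t'])"
```

```text
162.35 7.4 [ 0.01 -0.02  0.03]
162.35 10.11 [-0.01  0.02  0.  ]
162.33 10.93 [-0.06  0.13 -0.03]
162.32 11.34 [-0.03  0.2  -0.02]
162.32 13.23 [-0.05  0.24  0.04]
25.6333
```

```bash
python3 -m jog '[[[0,0.01,0],0],[[0,0.01,0],0],[[0,0.01,0],0]]' >/dev/null; python3 chk.py 20;  python3 -m jog '[[[0,0,0],0],[[0,0,0],0],[[0,0,0],0]]' >/dev/null; python3 chk.py 20
python3 - <<'E'
from h import *
a=snap('scene','sc4');b=snap('side','si4');w=snap('wrist','w4')
f=lambda n,x,y,w,h:cv2.resize(cv2.imread(f'pics/{n}.png')[y:y+h,x:x+w],(400,400),interpolation=cv2.INTER_CUBIC)
cv2.imwrite('pics/c4.png',np.clip(np.hstack([f('sc4',295,190,100,100),f('si4',165,160,100,100)])*1.2,0,255).astype('uint8'))
E
```

```text
162.31 12.77 [-0.08  0.2   0.02]
162.31 13.0 [-0.07  0.22 -0.05]
```

View pics/c4.png

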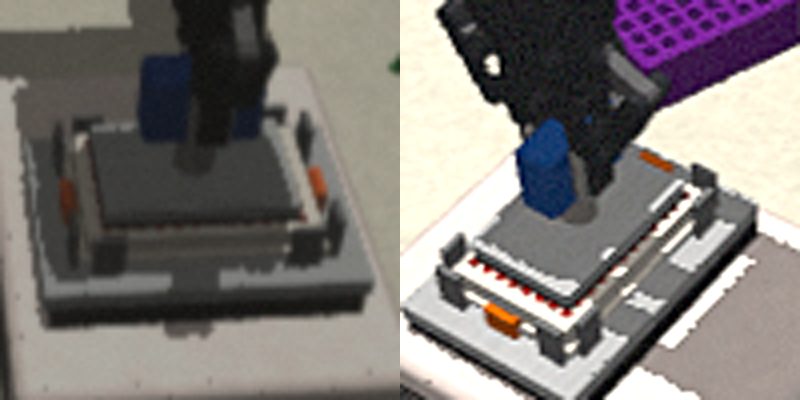

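```bash
python3 - <<'E'
from h import *
snap('wrist','w5')
for n in ('w2','w4'):
    im=cv2.imread(f'pics/{n}.png').astype(int); m=(im[:,:,0]-im[:,:,2]>35)&(im[:,:,0]-im[:,:,1]>20); m[:,:200]=0;m[:,340:]=0;m[:215]=0
    for r in (235,240,250,260,300,330,350): 
        c=np.where(m[r])[0]; print(n,r,(c.min(),c.max(),c.max()-c.min()+1) if len(c) else None)
    c=np.where(m[:,275])[0]; print(c.min(),c.max())
w=np.hstack([cv2.imread(f'pics/{n}.png')[130:400,160:400] for n in ('w2','w4')])
cv2.imwrite('pics/cw.png',cv2.resize(w,(800,450)))
E
```

```text
w2 235 (np.int64(253), np.int64(300), np.int64(48))
w2 240 (np.int64(252), np.int64(301), np.int64(50))
w2 250 (np.int64(250), np.int64(303), np.int64(54))
w2 260 (np.int64(248), np.int64(305), np.int64(58))
w2 300 (np.int64(248), np.int64(305), np.int64(58))
w2 330 (np.int64(249), np.int64(303), np.int64(55))
w2 350 (np.int64(251), np.int64(302), np.int64(52))
229 373
w4 235 (np.int64(253), np.int64(299), np.int64(47))
w4 240 (np.int64(252), np.int64(301), np.int64(50))
w4 250 (np.int64(250), np.int64(303), np.int64(54))
w4 260 (np.int64(248), np.int64(304), np.int64(57))
w4 300 (np.int64(248), np.int64(305), np.int64(58))
w4 330 (np.int64(249), np.int64(303), np.int64(55))
w4 350 (np.int64(250), np.int64(302), np.int64(53))
229 373
```

View pics/cw.png

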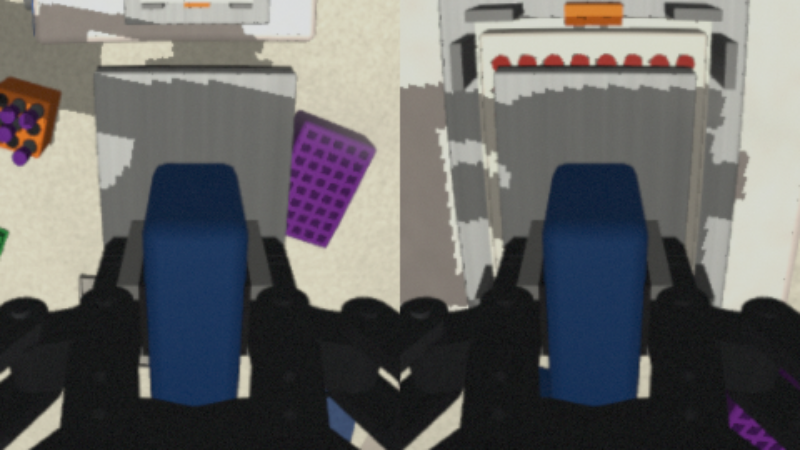

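The wrist view confirms no slip in the grip, so the 17.8 mm of travel is real and the stop at TCP z 0.1623 is the block. I'm lifting off slowly to see whether the plate stays down.

```bash
python3 -m jog '[[[0,0,0],0],[[0,-0.03,0],0],[[0,-0.06,0],0],[[0,-0.09,0],0],[[0,-0.12,0],0],[[0,-0.15,0],0],[[0,-0.18,0],0],[[0,-0.2,0],0],[[0,-0.2,0],0]]' >/dev/null; python3 chk.py 20; python3 -m jog '[[[0,-0.2,0],0],[[0,-0.4,0],0],[[0,-0.7,0],0],[[0,-1,0],0],[[0,-1.4,0],0],[[0,-2,0],0],[[0,-2.8,0],0],[[0,-3.8,0],0],[[0,-5,0],0],[[0,-6.4,0],0],[[0,-7.8,0],0],[[0,-9.2,0],0],[[0,-10.4,0],0],[[0,-11.4,0],0],[[0,-12.1,0],0],[[0,-12.4,0],0],[[0,-12.5,0],0],[[0,-12.5,0],0]]'; python3 chk.py 20
python3 - <<'E'
from h import *
from scipy.spatial.transform import Rotation as R
a=snap('scene','sc5');b=snap('side','si5');w=snap('wrist','w6')
f=lambda n,x,y,w,h:cv2.resize(cv2.imread(f'pics/{n}.png')[y:y+h,x:x+w],(400,400),interpolation=cv2.INTER_CUBIC)
cv2.imwrite('pics/c5.png',np.clip(np.hstack([f('sc5',295,190,100,100),f('si5',165,160,100,100)])*1.2,0,255).astype('uint8'))
st=manip.sense();print(st['tcp_pos'],R.from_quat(st['tool_rot']).as_matrix().round(4).tolist())
E
```

```text
163.22 7.52 [-0.   -0.07  0.05]
t: 28.58
tcp_pos: [0.5321, 0.2366, 0.2882]
tool_rot: [0.552, -0.442, 0.442, -0.552]
force: [0.2, -0.2, -2.4]
finger_gap: 0.273
288.18 0.88 [-0.    0.05 -0.05]
[0.53181563 0.23654444 0.28745706] [[0.2173, -0.0018, 0.9761], [-0.9761, -0.0004, 0.2173], [0.0, -1.0, -0.0019]]
```

View pics/c5.png

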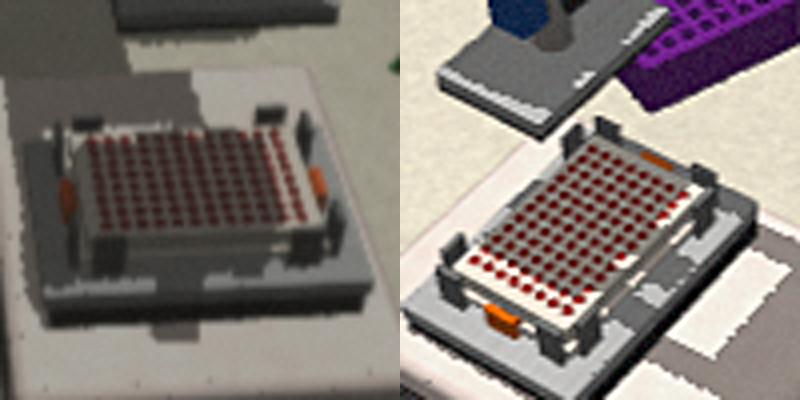

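The plate looks down and level, with the orange catches at both short sides. I'm measuring its height and tilt from the well grid against the raised picture.

```bash
cat > pl.py <<'E'
from h import *
from scipy.optimize import least_squares
def wells(n,box):
    im=cv2.imread(f'pics/{n}.png').astype(int); x,y,w,h=box
    m=(im[:,:,2]-im[:,:,1]>18)&(im[:,:,2]-im[:,:,0]>18)&(im[:,:,1]<95); k=np.zeros_like(m);k[y:y+h,x:x+w]=1; m&=k
    big=cv2.morphologyEx(m.astype('uint8'),cv2.MORPH_CLOSE,np.ones((5,5)))
    n,l,s,c=cv2.connectedComponentsWithStats(big); i=1+s[1:,4].argmax(); cn=cv2.findContours((l==i).astype('uint8'),0,2)[0][0]
    q=cv2.approxPolyDP(cv2.convexHull(cn),4,True).reshape(-1,2); return s[i],c[i],q
def zfit(cam,c,xy):
    f=lambda z:onz(load(cam),*c,float(z[0]))[:2]-xy
    r=least_squares(f,[.13],diff_step=1e-2); return r.x, r.fun
import sys
for a,b,box in (('sc0',sys.argv[1],(310,205,75,50)),('si0',sys.argv[2],(170,180,85,75))):
    s0,c0,q0=wells(a,box); s1,c1,q1=wells(b,box); xy=onz(load(a),*c0,.1414)[:2]
    print(a,b,s0,c0.round(2),s1,c1.round(2),'z now',zfit(b,c1,xy)); print(q0.tolist(),q1.tolist())
E
python3 pl.py sc5 si5
```

```text
sc0 sc5 [ 317  216   56   26 1163] [343.69 228.61] [354 222  23  23 220] [366.6  233.61] z now (array([0.13976708]), array([0.0059, 0.0467]))
[[372, 237], [321, 240], [317, 219], [364, 216]] [[354, 223], [364, 222], [375, 240], [365, 244]]
si0 si5 [ 181  191   56   43 1115] [208.42 211.64] [ 182  196   55   43 1160] [210.07 216.17] z now (array([0.12636765]), array([-0.0009, -0.0018]))
[[235, 202], [206, 233], [181, 220], [211, 191]] [[231, 200], [236, 208], [207, 238], [182, 225], [212, 196]]
```

```bash
python3 -m jog '[[[0.4,0,-0.1],0],[[1.2,0,-0.2],0],[[2.6,0,-0.5],0],[[4.8,0,-1],0.01],[[7.4,0,-1.5],0.01],[[10.2,0,-2.1],0.02],[[13,0,-2.7],0.02],[[15.8,0,-3.2],0.03],[[18.6,0,-3.8],0.03],[[21.4,0,-4.4],0.03],[[24.2,0,-5],0.04],[[27,0,-5.5],0.04],[[29.8,0,-6.1],0.05],[[32.6,0,-6.7],0.05],[[35.4,0,-7.2],0.05],[[38.2,0,-7.8],0.06],[[40.9,0,-8.4],0.06],[[43.2,0,-8.8],0.07],[[44.8,0,-9.2],0.07],[[45.6,0,-9.3],0.07]]' && python3 -m jog '[[[0.2,0,-0.1],0],[[0.3,0,-0.1],0],[[0.3,0,-0.1],0],[[0.3,0,-0.1],0],[[0.3,0,-0.1],0]]'
python3 -c "
from h import *
from scipy.spatial.transform import Rotation as R
st=manip.sense();M=R.from_quat(st['tool_rot']).as_matrix();p=st['tcp_pos'];d=np.array([.5401,-.2321,.0417])-p
print(p,'tool delta cm',(M.T@d*100).round(2),'yaw',np.degrees(np.arctan2(M[1,2],M[0,2])))"
```

```text
t: 30.4
tcp_pos: [0.5397, -0.2319, 0.2882]
tool_rot: [0.536, -0.462, 0.462, -0.535]
force: [-0.3, 0.7, -3.1]
finger_gap: 0.273
t: 30.82
tcp_pos: [0.5401, -0.2304, 0.2884]
tool_rot: [-0.536, 0.461, -0.461, 0.536]
force: [-1.0, -0.3, -3.2]
finger_gap: 0.272
[ 0.54008421 -0.23041611  0.2883936 ] tool delta cm [ 1.800e-01  2.467e+01 -2.000e-02] yaw 8.634578805554671
```

```bash
python3 -m jog '[[[0.1,0.3,0],0],[[0.1,1.2,0],0],[[0.2,2.6,0],0],[[0.2,4.6,0],0],[[0.2,6.8,0],0],[[0.2,9,0],0],[[0.2,11.2,0],0],[[0.2,13.4,0],0],[[0.2,15.6,0],0],[[0.2,17.6,0],0],[[0.2,19.4,0],0],[[0.2,20.8,0],0],[[0.2,21.9,0],0],[[0.2,22.8,0],0],[[0.2,23.4,0],0],[[0.2,23.8,0],0],[[0.2,24,0],0],[[0.2,24.1,0],0],[[0.2,24.1,0],0],[[0.2,24.1,0],0]]'>/dev/null; python3 chk.py 2; c="python3 chk.py 2"
python3 -m jog '[[[0,0.07,0],0],[[0,0.14,0],0],[[0,0.21,0],0],[[0,0.28,0],0],[[0,0.35,0],0],[[0,0.4,0],0],[[0,0.4,0],0]]' >/dev/null && $c && python3 -m jog '[[[0,0.04,0],0],[[0,0.08,0],0],[[0,0.1,0],0]]' >/dev/null && $c && python3 -m jog '[[[0,0.04,0],0],[[0,0.08,0],0],[[0,0.08,0],0]]' >/dev/null && $c && python3 -m jog '[[[0,0.04,0],0],[[0,0.08,0],0],[[0,0.08,0],0]]' >/dev/null && $c; python3 -c "
from h import *
s=manip.sense(); print(s['tcp_pos'],s['force'])"
```

```text
47.91 0.11 [ 0.03 -0.01 -0.  ]
43.14 -0.36 [ 0.01  0.   -0.02]
42.24 -0.42 [ 0.   -0.01  0.01]
41.78 2.32 [0.07 0.07 0.01]
[ 0.54035941 -0.23374217  0.04177822] [-0.17339775 -0.87526966 -0.97506747]
```

```bash
python3 -m jog '[[[0,0,0],0],[[0,0,0],0],[[0,0,0],0],[[0,0,0],0],[[0,0,0],0],[[0,0,0],0],[[0,0,0],0],[[0,0,0],0],[[0,0,0],0],[[0,0,0],0]]' 8 && python3 -m jog '[[[0,-0.3,0],0],[[0,-1,0],0],[[0,-2.2,0],0],[[0,-4,0],0],[[0,-6.5,0],0],[[0,-9.5,0],0],[[0,-12.5,0],0],[[0,-15.5,0],0],[[0,-17.5,0],0],[[0,-18.6,0],0],[[0,-19,0],0],[[0,-19,0],0],[[0,-19,0],0]]'
python3 - <<'E'
from h import *
snap('scene','sc6');snap('side','si6');snap('wrist','w7')
f=lambda n,x,y,w,h:cv2.resize(cv2.imread(f'pics/{n}.png')[y:y+h,x:x+w],(400,300),interpolation=cv2.INTER_CUBIC)
im=np.vstack([np.hstack([f('sc6',280,190,133,100),f('si6',145,165,133,100)]),np.hstack([f('w7',180,90,200,150),f('sc6',100,205,133,100)])])
cv2.imwrite('pics/c6.png',np.clip(im*1.3,0,255).astype('uint8'))
E
python3 pl.py sc6 si6
```

```text
t: 34.4
tcp_pos: [0.5403, -0.2337, 0.0415]
tool_rot: [-0.536, 0.461, -0.461, 0.536]
force: [0.4, 1.2, 0.0]
finger_gap: 0.937
t: 35.48
tcp_pos: [0.5396, -0.2333, 0.2306]
tool_rot: [0.536, -0.462, 0.461, -0.536]
force: [0.6, 0.3, -0.1]
finger_gap: 0.936
sc0 sc6 [ 317  216   56   26 1163] [343.69 228.61] [ 310  222   67   25 1249] [343.51 234.59] z now (array([0.12460633]), array([1.0e-04, 1.2e-03]))
[[372, 237], [321, 240], [317, 219], [364, 216]] [[376, 236], [371, 244], [320, 246], [310, 241], [317, 224], [364, 222]]
si0 si6 [ 181  191   56   43 1115] [208.42 211.64] [ 182  196   55   43 1130] [209.91 216.35] z now (array([0.12600054]), array([-0.0008, -0.0014]))
[[235, 202], [206, 233], [181, 220], [211, 191]] [[236, 208], [207, 238], [182, 225], [212, 196], [226, 198]]
```

View pics/c6.png

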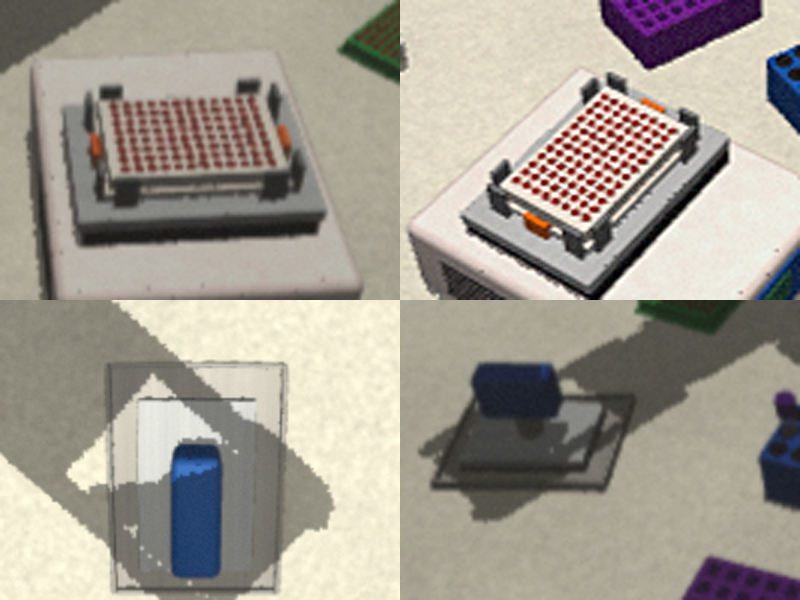

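```bash
python3 -c "
from h import *
s=load('w7'); g=lambda u,v:(180+u/2,90+(v-300)/2)
t=np.mean([onz(s,*g(u,v),.01,True)[:2] for u,v in [(107,363),(287,363),(279,592),(113,590)]],0)
a,b=[onz(s,*g(u,v),.015,True)[:2] for u,v in [(138,399),(256,399)]]; e=(b-a)/np.linalg.norm(b-a)
print('tray',t,'press',(a+b)/2+.05*np.array([e[1],-e[0]]))
workorder.sign_off()"
```

```text
tray [ 0.541325 -0.233025] press [ 0.54183317 -0.23505188]
the job is handed in; nothing more can be done
```

The plate is down in the nest and the press is back in its tray; I handed the job in at about 35.5 s of the 61 s. `sign_off` gives no verdict.

**Pressing:** I pushed with the press sole down about 17.8 mm, until it met a hard stop. I held it there at about 13 N (readings scatter by about 1 N). The plate looked level in the pictures throughout, and the wrist view showed no slip in the grip.

**Plate after release:** The well pattern puts the plate's top at 0.125–0.126 m, so its underside is about 0.111 m above the mixer's, under the 0.120 m limit. All four corners had dropped equally to within a pixel. An unlatched end would have shown clearly.

**Press:** It stands about 2 mm from the tray's centre by the last wrist picture. It met the floor at the same tool height as it was picked up. The gripper is open and clear, about 0.23 m up. In the pictures the racks look undisturbed, but I did not measure their positions.

Points that were less clear-cut:
- **Snag on the way down:** At about 13 mm of travel the force rose to 12 N, then dropped to 7 N with a jump of about 1 mm. I took it as sticking at a lug or catch.
- **Catches:** I felt no distinct snap in the last millimetre. That both catches hold is inferred from the plate staying down.
- **Level:** A one-pixel check cannot prove the 0.015 rad limit; it resolves only about 0.03 rad.
- **Camera disagreement:** At first the scene and side cameras disagreed by 5–12 mm, so I relied on the wrist camera instead.

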